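# Find the weighted money box and clamp it in the gluing jig

### The arm

A 6-joint arm with a two-finger parallel gripper is mounted at the origin on the work surface. World frame = base frame: x ahead of the robot, y to its left, z up, the work surface at z = 0. Lengths are in m, angles in rad, forces in N, time in s.
With the tool pointing down it reaches from about 0.375 to 0.9 m from the base axis. Payload 3.1 kg.
Tool frame: the origin (TCP) lies midway between the tips of the shut fingers; the grasp point (between the pads) lies 19 mm behind it; x points along the fingers, y is the direction in which the jaws open and shut, and the axes are right-handed (so a half turn about x gives the same grasp; the last joint's range is limited). The gripper opens to 85 mm and grips with 20 to 120 N. Pads are 22 mm wide; open, the fingers measure 114 mm over their backs; the gripper's body (76 mm by 85 mm) begins 54 mm behind the grasp point. The pads swing forward as they close: fully open they stand 13 mm farther back than shut.
Start: joints at [0.951, 0.527, 1.433, -0, 1.181, -0.178], TCP at [0.267, 0.565, 0.231] pointing down, gripper open.
Joint ranges: [-3.08, 3.08], [-0.75, 2.2], [0.22, 2.44], [-1.43, 4.57], [0, 2.65], [-2.85, 2.85]. Speed limits (rad/s): [2.79, 2.79, 3.14, 3.14, 3.14, 3.14].

### API

Orientations are given as a unit quaternion [x, y, z, w].
In Python, from station import manip gives the robot as it stands.
- The arm moves only by the tool carry_out, never from a script. Its argument "commands" is a list that holds one entry, the list of rows, each a list of 7 numbers: the shift along the tool's x, y, z in units of 25 mm (1.0 is 25 mm), then the turn, a rotation vector about the tool's x, y, z in units of 5 degrees (1.0 is 5 degrees), then the finger opening in mm, from 0 to 85.4. A call has exactly 5 rows; each row is the pose to reach, as a shift and turn from the pose commanded when the call began, along the tool's axes at that moment; what a row does not reach only later rows make up. A row lasts 1/10 s, in which the tool goes at most 50 mm and 8.59 degrees, less where a joint would pass 70% of its speed; a pose out of reach is approached as far as the arm can. A call with a gripper value outside its range is refused whole. The fingers move at their own pace and stop on an object; "force" is the grip in N (left out, the last holds). Time passes only in rows, so rows that repeat a pose let the fingers close, or fill a call up. It gives the time, the measured TCP pose, the force and the opening at its end, in the units of the state.
- manip.sense(): the state, without advancing time (a new reading comes with each control period).
- manip.snapshot(name): name is "side" or "top"; returns a dict with "image" (400x640x3 uint8, red, green, blue), "fx", "fy", "cx", "cy" (pixels), "rvec" (rotation vector, rad) and "tvec" (3), from world to camera coordinates, as OpenCV has them. Camera axes: x right, y down, z forward; pixel columns grow to the right and rows downward; lengths in m; the calibration is good to about 2 mm. A picture is of the moment at which its call begins. There is no depth.
- manip.sign_off(): hands the job in, once; it reports no verdict.
The state is a dict: "t": time; "q": joint angles; "qd": joint speeds; "tau": joint torques, N m; "tcp_pos": TCP position; "tool_rot": TCP orientation; "force": force on the tool from outside, world axes, zero at the start; "ft_torque": the same for the moment, N m; "finger_gap": opening from 0.0 (shut) to 1.0 (fully open).
Only numpy, scipy, OpenCV 4.12 (cv2) and the standard library are available. Lean on these libraries where they do the work, as an engineer would, in place of code of your own. Each camera call takes 0.05 s, during which the arm holds its last target.

### The job

One of the three look-alike money boxes on the sloping rack has a steel weight inside: find it by its heft, and lay it upright (red top up, not tilted) and lengthwise along the middle of the gluing jig's bed, letting go of it there before you touch the jaw. Then slide the jaw by its red handle until you feel the box come up hard against the fence and nip it firmly, without forcing it, and let go. The two lighter boxes must end in their own bays, right where they lay, and everything else on the table stays as it is.

Things in the scene. Friction and masses are not known exactly. Their poses are not given: they have to be found in the camera images.
- box_1_center (a point): centre (half-way up) of a closed plywood money box, 110 mm long (its x), 56 wide (its y), 70 high (its z), red top with a black coin slot; three alike. Lies on the rack's slope at the start, tilted 30 degrees, its x pointing up the slope, lower end on the lip. Take it by its two 56 mm apart sides
- box_1: the same box as box_1_center; origin at the middle of its underside, same axes. A steel weight is hidden in the middle of one of the three boxes: that one weighs 0.53 to 0.67 kg, the others 0.18 to 0.31 kg; which one is drawn at random
- box_2_center (a point): centre (half-way up) of a closed plywood money box, 110 mm long (its x), 56 wide (its y), 70 high (its z), red top with a black coin slot; three alike. Lies on the rack's slope at the start, tilted 30 degrees, its x pointing up the slope, lower end on the lip. Take it by its two 56 mm apart sides
- box_2: the same box as box_2_center; origin at the middle of its underside, same axes. A steel weight is hidden in the middle of one of the three boxes: that one weighs 0.53 to 0.67 kg, the others 0.18 to 0.31 kg; which one is drawn at random
- box_3_center (a point): centre (half-way up) of a closed plywood money box, 110 mm long (its x), 56 wide (its y), 70 high (its z), red top with a black coin slot; three alike. Lies on the rack's slope at the start, tilted 30 degrees, its x pointing up the slope, lower end on the lip. Take it by its two 56 mm apart sides
- box_3: the same box as box_3_center; origin at the middle of its underside, same axes. A steel weight is hidden in the middle of one of the three boxes: that one weighs 0.53 to 0.67 kg, the others 0.18 to 0.31 kg; which one is drawn at random
- rack: fixed wooden rack, 370 mm wide (y), 165 deep; origin on the table, 58 mm in front of its middle, x away from the robot (may be yawed). Its slope rises along x at 30 degrees; its normal is (-0.5, 0, 0.866) in rack axes. Lip 18 mm proud along its lower edge (x -25, height 35 mm); behind the slope a ledge 100 mm high. Three bays parted by red lines: boxes at y -120, 0 and +120 mm
- jig: fixed gluing jig: white bed 320 (x) x 130 (y) x 12 mm, top of the bed at 12 mm; origin on the table under its middle, x axis from the jaw towards the fence (may be yawed). Yellow line along the middle of the bed. Between the jaw (at joint 0) and the fence 180 mm are free: from x = -50 to x = +130 mm
- fence: fixed upright stop on the jig's bed, 20 x 110 x 60 mm high, at the far end; origin at the foot of its face that looks to the jaw, at jig x = +130 mm
- jaw (a joint): travel of the jaw towards the fence (along the jig's x), m: its face is at jig x = -0.050 + value. Range 0 to 0.10, starts 0 to 0.025; at 0.070 it just nips a 110 mm box against the fence. Moves against about 2.5 N of friction (and up to 9 N more while it drags the box along the bed); stays where it is left
- jaw_handle (a point): centre of the part to grip of the jaw's upright red handle, 30 (x) x 26 (y) mm; handle top is 20 mm above this point, which is 82 mm above the table; best pinched across its 26 mm (jig y). The point lies 45 mm behind the jaw's face (100 mm wide, 51 mm tall above the bed), axes as the jig's
- paint_pot: bystander: blue paint pot with lid, 46 mm across, 52 high, standing on the flat ledge behind the rack's slope; origin under its middle
- glue_bottle: bystander: yellow glue bottle, 56 mm across, 150 high; origin under its middle
- hammer_a: bystander: hammer lying flat, 260 mm long; origin under its middle
- hammer_b: bystander: second hammer lying flat, 260 mm long; origin under its middle
- tin: bystander: green tin, 72 mm across, 85 high; origin under its middle
- tape_roll: bystander: blue roll of tape, 90 mm across, 25 high, lying flat; origin under its middle
There are look-alikes about, which are no part of the job. What is shaped like the box_1 but orange, pink or turquoise is not meant.

How it is judged:
By the outcome, as a careful person would: the job done as asked, in the order asked, and still so for the second after the job is handed in, with the robot touching nothing.
It also fails if it takes over 72 s, if anything falls off the work surface, if the arm or the gripper's body presses on something with over 40 N, if the wrist force passes 120 N, or if a joint passes its speed limit or range.

## Working session

There is one attempt and no reset: what is moved stays moved. The work goes in short steps, Python scripts to look and compute and a tool call to move; the robot and the scene stay as the last step left them, time stands still between calls to the robot, and variables do not carry over. Pictures are saved under pics/ and viewed, and the job is handed in when it is done.

Besides the shell and the picture viewer there is one more tool, called as a command line: name --argument value ..., lists and objects as JSON in quotes. carry_out: Moves the arm, as the interface text tells. Its arguments: {"type":"object","properties":{"commands":{"type":"array"},"force":{"type":"number"}},"required":["commands"]}

```bash
mkdir -p pics; ls
python3 - <<'E'
from station import manip
import cv2,pickle
for n in("side","top"):
    s=manip.snapshot(n); cv2.imwrite(f"pics/{n}0.png",s["image"][:,:,::-1]); pickle.dump(s,open(f"{n}0.pkl","wb"))
    print(n,s["fx"],s["fy"],s["cx"],s["cy"],s["rvec"],s["tvec"])
print(manip.sense())
E
```

```text
pics
side 408.57127473502305 408.57127473502305 317.3112096208688 199.8959711054317 [ 2.23344114 -0.16655081  0.10848833] [-0.5401034   0.13280616  1.09683113]
top 386.3455930867696 386.3455930867696 316.2814926374096 196.28715152981235 [ 2.19448558 -2.15461913  0.11969833] [0.01673978 0.53105239 1.22458434]
{'t': 0.1, 'q': array([ 9.50502568e-01,  5.28360659e-01,  1.43376801e+00,  4.66463584e-06,
        1.18141892e+00, -1.78489697e-01]), 'qd': array([ 0.00028747, -0.00279749, -0.00274962,  0.00113371,  0.00050054,
        0.00031656]), 'tau': array([-3.86081701e-04, -4.43304563e+01, -1.78586125e+01, -2.35029765e-04,
        3.86958549e-03,  3.79532523e-06]), 'tcp_pos': array([0.26681784, 0.564472  , 0.23044115]), 'tool_rot': array([ 0.15429839,  0.69019394, -0.15557077,  0.68965359]), 'force': array([-0.03603191,  0.58321558,  0.45156595]), 'ft_torque': array([-0.03270572, -0.01326342, -0.02326973]), 'finger_gap': 0.9977326298825108}
```

View pics/side0.png

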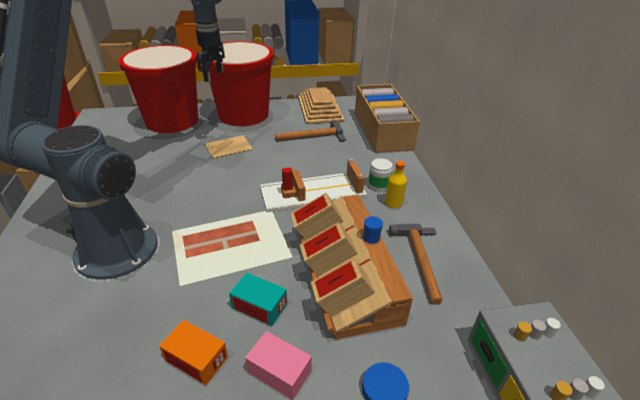

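View pics/top0.png

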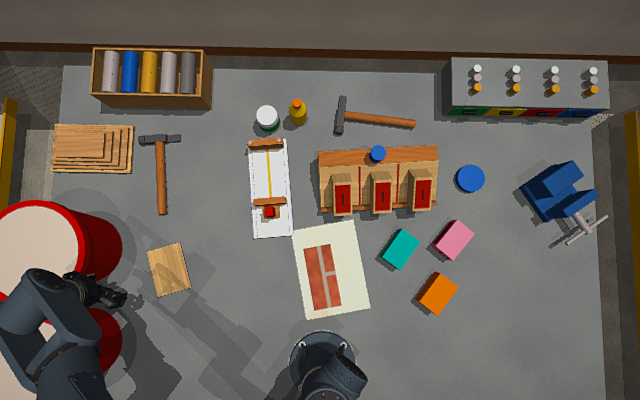

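The side view shows three plywood boxes with red tops on the rack, at about (316,208), (322,240) and (335,278). The turquoise (258,297), orange (194,350) and pink (279,362) blocks are the look-alikes. In the top view the red tops are at (343,195), (382,195) and (422,193), and the jig is at (269,190) with its red handle at (270,211). I'll enlarge these next.

Run:
```python
import cv2
t=cv2.imread("pics/top0.png"); s=cv2.imread("pics/side0.png")
cv2.imwrite("pics/t_rack.png",cv2.resize(t[140:220,310:445],None,fx=5.9,fy=5.9,interpolation=cv2.INTER_CUBIC))
cv2.imwrite("pics/t_jig.png",cv2.resize(t[130:245,240:300],None,fx=5,fy=5,interpolation=cv2.INTER_CUBIC))
cv2.imwrite("pics/s_all.png",cv2.resize(s[155:340,255:415],None,fx=3.2,fy=3.2,interpolation=cv2.INTER_CUBIC))
```

```text
(no output)
```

View pics/t_rack.png

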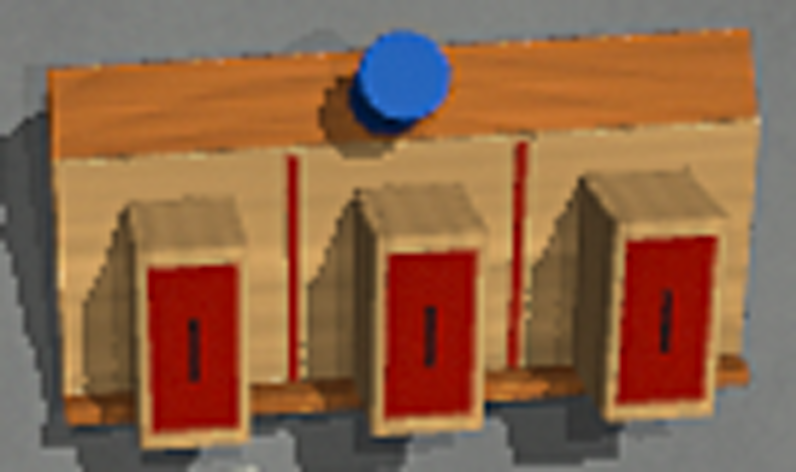

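View pics/t_jig.png

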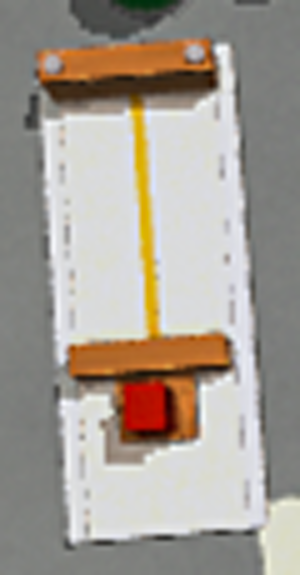

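View pics/s_all.png

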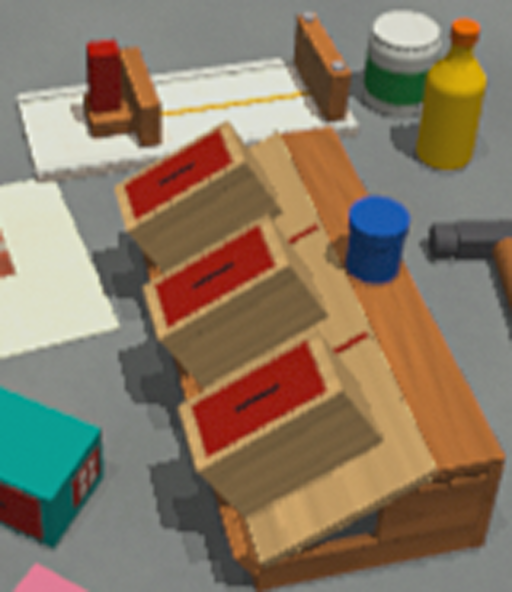

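Run:
```python
import cv2
s=cv2.imread("pics/side0.png")
cv2.imwrite("pics/s_b.png",cv2.resize(s[190:330,285:400],None,fx=4.25,fy=4.25,interpolation=cv2.INTER_CUBIC)[:600])
cv2.imwrite("pics/s_b1.png",cv2.resize(s[185:262,285:365],None,fx=7.5,fy=7.5,interpolation=cv2.INTER_CUBIC))
cv2.imwrite("pics/s_b3.png",cv2.resize(s[255:332,305:400],None,fx=7.5,fy=7.5,interpolation=cv2.INTER_CUBIC))
cv2.imwrite("pics/s_jig.png",cv2.resize(s[150:215,255:370],None,fx=6.5,fy=6.5,interpolation=cv2.INTER_CUBIC))
```

```text
(no output)
```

View pics/s_b1.png

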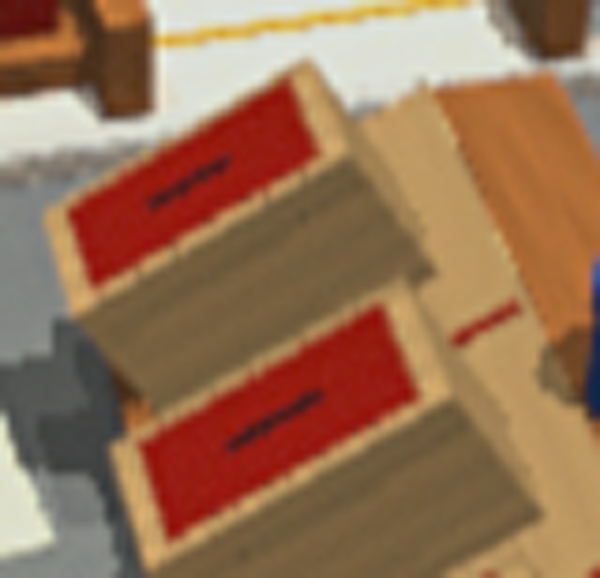

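View pics/s_b3.png

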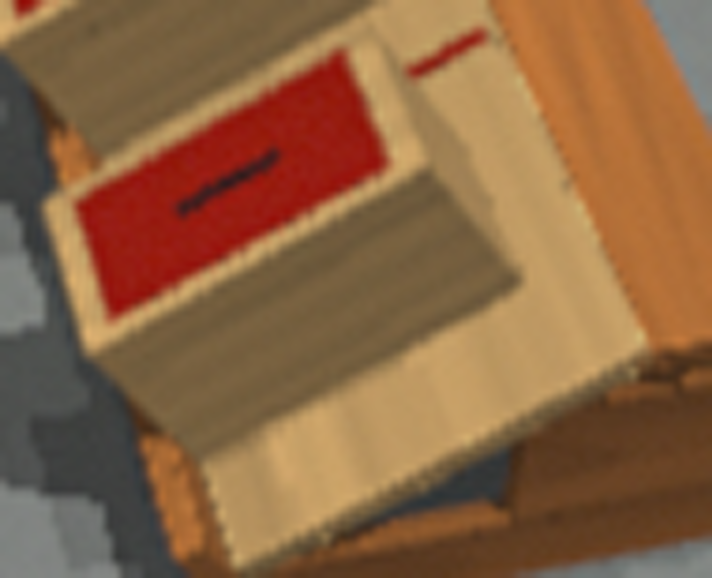

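View pics/s_jig.png

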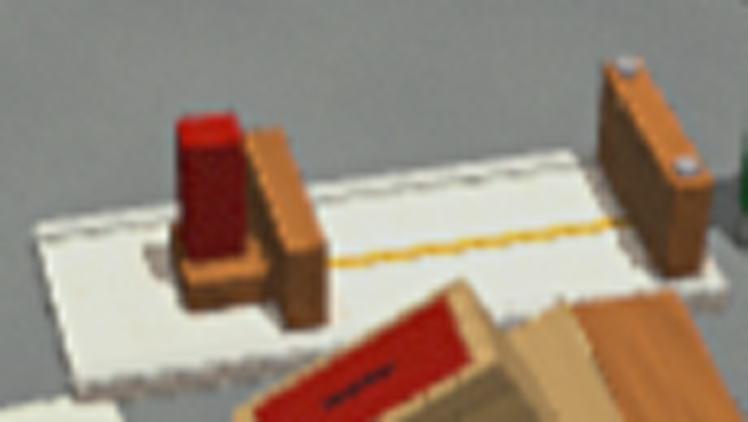

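```bash
cat > fit.py <<'E'
import numpy as np,cv2,pickle
from scipy.optimize import least_squares
S={n:pickle.load(open(f"{n}0.pkl","rb")) for n in("side","top")}
def proj(n,P):
    s=S[n];K=np.array([[s["fx"],0,s["cx"]],[0,s["fy"],s["cy"]],[0,0,1]])
    return cv2.projectPoints(np.asarray(P,float).reshape(-1,1,3),np.array(s["rvec"],float),np.array(s["tvec"],float),K,None)[0][:,0]
def un(p,sc,off): return (np.array(p,float)+.5)/sc-.5+np.array(off)
def Rz(a): c,s=np.cos(a),np.sin(a); return np.array([[c,-s,0],[s,c,0],[0,0,1]])
t30=np.radians(30)
Ry=np.array([[np.cos(t30),0,-np.sin(t30)],[0,1,0],[np.sin(t30),0,np.cos(t30)]])
C=dict(A=(.055,.028,.035),B=(.055,-.028,.035),C=(-.055,-.028,.035),D=(-.055,.028,.035),E=(.055,-.028,-.035),F=(-.055,-.028,-.035))
tk=(5.9,(310,140));s1=(7.5,(285,185));s3=(7.5,(305,255))
obs={0:[("top",tk,dict(A=(136,252),B=(245,246),C=(247,438),D=(142,447))),("side",s1,dict(A=(307,60),B=(348,157),C=(78,318),D=(45,213),E=(432,272),F=(150,400)))],
1:[("top",tk,dict(A=(374,238),B=(483,232),C=(484,424),D=(376,433))),("side",s1,dict(B=(452,400),C=(150,577),D=(112,455),E=(540,515)))],
2:[("top",tk,dict(A=(612,226),B=(719,220),C=(712,411),D=(606,420))),("side",s3,dict(B=(430,165),C=(92,355),D=(45,203),E=(520,280),F=(205,460)))]}
def boxpts(c,yaw,ks): return np.array([c+Rz(yaw)@Ry@np.array(C[k]) for k in ks])
def resb(p,det=False):
    r=[]
    for b in range(3):
        c=p[1+3*b:4+3*b]
        for n,(sc,o),d in obs[b]:
            e=proj(n,boxpts(c,p[0],d))-np.array([un(v,sc,o) for v in d.values()])
            if det: print(b,n,np.round(e,1).tolist())
            r.append(e.ravel())
    return np.concatenate(r)
if __name__=="__main__":
    s=least_squares(resb,[0.0]+[.55,0,.12]*3,loss="soft_l1",f_scale=1); resb(s.x,True)
    print("yaw deg",np.degrees(s.x[0]),s.x[1:].reshape(3,3))
    d=s.x[1:4]-s.x[7:10]; print("spacing",np.linalg.norm(d),"dir",np.degrees(np.arctan2(-d[0],d[1])))
    tj=(5,(240,130));sj=(6.5,(255,150))
    J=[("top",tj,[((-.16,.065,.012),(70,543)),((-.16,-.065,.012),(265,527)),((.16,-.065,.012),(228,45)),((.15,.055,.072),(38,52)),((.15,-.055,.072),(212,38))]),
       ("side",sj,[((-.16,.065,.012),(37,232)),((-.16,-.065,.012),(80,385)),((.16,.065,.012),(575,155)),((.13,.055,.072),(603,68)),((.13,-.055,.072),(672,185)),((.15,-.055,.072),(712,178)),((.13,-.055,.012),(672,275))])]
    H=[("top",tj,[(1,1,(123,385)),(1,-1,(168,380)),(-1,-1,(170,428)),(-1,1,(126,434))]),("side",sj,[(-1,1,(178,120)),(1,1,(235,117)),(1,-1,(243,148)),(-1,-1,(180,148))])]
    def resj(p,det=False):
        r=[];R=Rz(p[2]);o=np.array([p[0],p[1],0])
        for (n,(sc,of),l),(_,_,h) in zip(J,H):
            P=[o+R@np.array(a) for a,_ in l]+[o+R@np.array([-.095+p[3]+a*.015,b*.013,.102]) for a,b,_ in h]
            e=proj(n,P)-np.array([un(v,sc,of) for v in [x[1] for x in l]+[x[2] for x in h]])
            if det: print(n,np.round(e,1).tolist())
            r.append(e.ravel())
        return np.concatenate(r)
    s=least_squares(resj,[.55,.2,0,0.01],loss="soft_l1",f_scale=1);resj(s.x,True)
    print("jig",s.x,np.degrees(s.x[2]))
E
python3 fit.py
```

```text
0 top [[-0.7, -0.3], [-0.1, -0.8], [0.5, 0.1], [0.0, 0.0]]
0 side [[-0.7, -0.8], [-0.1, -0.7], [-1.0, 0.1], [-1.1, 0.3], [0.6, 0.1], [2.7, 4.2]]
1 top [[-0.0, -0.4], [0.5, -0.9], [-0.3, 0.0], [-0.2, -0.1]]
1 side [[-0.2, -0.2], [-0.5, 0.1], [-0.8, -0.2], [0.5, 0.5]]
2 top [[-0.0, -1.0], [0.7, -1.5], [-0.2, -0.4], [-0.4, -0.4]]
2 side [[-0.4, -0.4], [-0.5, 0.1], [-0.7, 0.2], [0.4, 0.0], [-0.8, 0.4]]
yaw deg 5.648570476038128 [[ 0.53388877 -0.04829451  0.09334343]
 [ 0.54359074 -0.1686387   0.0921947 ]
 [ 0.55363301 -0.28704622  0.09340087]]
spacing 0.23956672524554476 dir 4.727475878499149
top [[0.1, -0.3], [1.1, -0.7], [0.5, -0.6], [-0.4, -0.5], [-0.4, -0.6], [-0.1, -0.6], [-0.5, -0.4], [-0.1, -0.1], [0.1, -0.6]]
side [[-1.1, -0.2], [-1.0, 1.3], [9.9, -1.4], [-0.7, -0.3], [0.0, 0.5], [-0.0, 0.7], [-1.5, 2.2], [-1.6, 0.0], [-0.7, -0.8], [-0.0, -0.9], [-0.2, 0.4]]
jig [0.5589469  0.17887086 0.10685649 0.01261565] 6.122426077469967
```

```bash
cat > go.py <<'E'
import numpy as np
from scipy.spatial.transform import Rotation as Ro
from station import manip
B=[(.5339,-.0485,.093),(.5436,-.1683,.093),(.5536,-.2875,.093)]
YR=np.radians(4.9); YJ=0.1069; JO=np.array([.5589,.1789,0])
def rz(a): return Ro.from_euler('z',a).as_matrix()
def tool(yaw,tilt,sg=1):   # tilt 0.5236 = rack normal
    x=rz(yaw)@np.array([np.sin(tilt),0,-np.cos(tilt)]); y=sg*rz(yaw)@np.array([0,1.,0]); return np.column_stack([x,y,np.cross(x,y)])
N=rz(YR)@np.array([-.5,0,.866])
UP=np.array([0,0,1.])
def jig(x,y,z): return JO+rz(YJ)@np.array([x,y,z])
def show():
    s=manip.sense(); R=Ro.from_quat(s["tool_rot"]).as_matrix()
    print("t%.2f"%s["t"],"tcp",np.round(s["tcp_pos"],4),"F",np.round(s["force"],2),"M",np.round(s["ft_torque"],2),"gap %.1f"%(85.4*s["finger_gap"]),"q",np.round(s["q"],2)); return s,R
def to(grasp,Rt,label="",off=.019):
    """move numbers so that grasp point (off behind TCP) is at grasp"""
    s=manip.sense(); R=Ro.from_quat(s["tool_rot"]).as_matrix()
    tcp=np.array(grasp)+off*Rt[:,0]
    d=R.T@(tcp-s["tcp_pos"])/.025; w=np.degrees(Ro.from_matrix(R.T@Rt).as_rotvec())/5
    print(label,"shift",np.round(d,2),"turn",np.round(w,2),"mm %.0f"%(25*np.linalg.norm(d)),"deg %.0f"%(5*np.linalg.norm(w)))
E
python3 - <<'E'
from go import *
s,R=show();print(R.round(2))
for sg in(1,-1):
    to(B[0]+N*.12,tool(YR,.5236,sg),sg)
E
```

```text
t0.10 tcp [0.2668 0.5645 0.2304] F [-0.04  0.58  0.45] M [-0.03 -0.01 -0.02] gap 85.2 q [ 0.95  0.53  1.43  0.    1.18 -0.18]
[[-0.    0.43  0.9 ]
 [-0.    0.9  -0.43]
 [-1.   -0.   -0.  ]]
1 shift [  2.03 -18.61  18.4 ] turn [-5.9  -5.87  1.6 ] mm 656 deg 42
-1 shift [  2.03 -18.61  18.4 ] turn [29.07  2.13  7.8 ] mm 656 deg 151
```

carry_out --commands '[[[0, -1.8, 1.7, -1, -1, 0.3, 85], [0.2, -3.1, 3.1, -2, -2, 0.6, 85], [0.3, -4.4, 4.4, -3, -3, 0.8, 85], [0.4, -5.7, 5.7, -4, -4, 1.1, 85], [0.5, -7, 7, -5, -5, 1.4, 85]]]' --force 40

```text
t: 0.6
tcp_pos: [0.3505, 0.3308, 0.219]
tool_rot: [0.006, 0.531, 0.011, 0.848]
force: [2.3, -1.1, -0.4]
finger_gap: 0.995
```

Run:
```python
from go import *
show();to(B[0]+N*.12,tool(YR,.5236))
```

```text
t0.60 tcp [0.3505 0.3308 0.219 ] F [ 2.29 -1.14 -0.42] M [-0.08  0.11 -0.06] gap 85.0 q [ 0.68  0.29  2.04 -0.56  0.51 -0.44]
 shift [  3.33 -15.44   4.09] turn [-0.85 -0.81  0.17] mm 408 deg 6
```

carry_out --commands '[[[0.4, -2, 0.5, 0, 0, 0, 85], [0.8, -4, 1, -0.2, -0.2, 0, 85], [1.2, -6, 1.6, -0.5, -0.5, 0, 85], [1.7, -8, 2.1, -0.8, -0.8, 0.1, 85], [2.1, -10, 2.6, -0.8, -0.8, 0.2, 85]]]'

```text
t: 1.1
tcp_pos: [0.4049, 0.1643, 0.1998]
tool_rot: [-0.011, 0.514, 0.034, 0.857]
force: [0.8, 1.0, -0.0]
finger_gap: 0.996
```

Run:
```python
from go import *
show();to(B[0]+N*.12,tool(YR,.5236))
```

```text
t1.10 tcp [0.4049 0.1643 0.1998] F [ 0.81  0.98 -0.  ] M [-0.    0.25  0.03] gap 85.1 q [ 0.14  0.25  2.26 -0.14  0.15 -1.36]
 shift [ 1.75 -8.89  1.95] turn [-0.26 -0.38 -0.07] mm 232 deg 2
```

Run:
```python
from go import *
to(B[0]+UP*.08,tool(YR,.5236)); to(B[0]+UP*.08,tool(YR,.45))
```

```text
shift [ 3.73 -8.86  3.62] turn [-0.26 -0.38 -0.07] mm 257 deg 2
 shift [ 3.73 -8.87  3.56] turn [-0.26  0.46 -0.08] mm 256 deg 3
```

carry_out --commands '[[[0.7, -1, 1.5, 0, 0.2, 0, 85], [1.5, -2.5, 3.6, 0, 0.4, 0, 85], [2.2, -4.2, 3.6, 0, 0.4, 0, 85], [3, -6, 3.6, -0.2, 0.4, 0, 85], [3.5, -8, 3.6, -0.2, 0.4, 0, 85]]]'

```text
t: 1.6
tcp_pos: [0.528, 0.0215, 0.1751]
tool_rot: [-0.019, 0.528, 0.04, 0.848]
force: [0.3, 0.8, -0.2]
finger_gap: 0.994
```

Run:
```python
from go import *
show()
to(B[0]+UP*.08,tool(YR,.5236)); to(B[0]+UP*.08,tool(YR,.45))
```

```text
t1.60 tcp [0.528  0.0215 0.1751] F [ 0.28  0.85 -0.21] M [-0.03  0.22  0.03] gap 84.9 q [-0.26  0.39  2.07  0.58  0.3  -2.44]
 shift [ 0.8  -2.82  0.02] turn [-0.02 -0.77 -0.1 ] mm 73 deg 4
 shift [ 0.81 -2.82 -0.04] turn [-0.02  0.08 -0.11] mm 73 deg 1
```

```bash
cat > kin.py <<'E'
import numpy as np
from scipy.optimize import least_squares
from scipy.spatial.transform import Rotation as Ro
D=[([.9505,.5284,1.4338,0,1.1814,-.1785],[.2668,.5645,.2304],[.1543,.6902,-.1556,.6897]),
([.68,.29,2.04,-.56,.51,-.44],[.3505,.3308,.219],[.006,.531,.011,.848]),
([.14,.25,2.26,-.14,.15,-1.36],[.4049,.1643,.1998],[-.011,.514,.034,.857]),
([-.26,.39,2.07,.58,.30,-2.44],[.528,.0215,.1751],[-.019,.528,.04,.848])]
r=lambda a,t: Ro.from_euler(a,t)
def ori(q,s4=1,s6=1): return r('z',q[0])*r('y',q[1]+q[2])*r('z',s4*q[3])*r('y',q[4])*r('z',s6*q[5])
def pos(q,p):
    a,h,L1,L2,e,lat,d=p
    v=r('y',q[1]).apply([0,0,L1])+r('y',q[1]+q[2]).apply([e,0,L2])+np.array([a,lat,h])
    return r('z',q[0]).apply(v)+ori(q).apply([0,0,d])
if __name__=="__main__":
    for s4 in(1,-1):
        for s6 in(1,-1):
            R0=[ (ori(q,s4,s6).inv()*Ro.from_quat(o)) for q,_,o in D]
            print(s4,s6,[round(float((R0[0].inv()*x).magnitude()),3) for x in R0])
    f=lambda p: np.concatenate([pos(q,p)-x for q,x,_ in D]+[0.003*(np.array(p)-[.0,.35,.4,.4,0,0,.25])])
    s=least_squares(f,[0,.35,.4,.4,0,0.05,.25]); print(s.x.round(3),np.round(f(s.x)[:12]*1e3,1))
E
python3 kin.py
```

```text
1 1 [0.0, 0.009, 0.008, 0.004]
1 -1 [0.0, 0.528, 2.366, 1.759]
-1 1 [0.0, 1.124, 0.283, 1.159]
-1 -1 [0.0, 1.6, 2.643, 2.881]
[0.013 0.264 0.579 0.382 0.11  0.111 0.285] [ 0.3  0.5  0.1 -1.5 -0.9 -0.6  1.2 -0.9 -1.3  0.2  0.8  1.7]
```

```bash
cat > ik.py <<'E'
from kin import *
import go
P=[.013,.264,.579,.382,.110,.111,.285]
R0=(ori(D[0][0]).inv()*Ro.from_quat(D[0][2]))
lo=[-3.08,-.75,.22,-1.43,0,-2.85];hi=[3.08,2.2,2.44,4.57,2.65,2.85]
def ik(tcp,Rt,seeds):
    best=None
    for s in seeds:
        f=lambda q:np.concatenate([(pos(q,P)-tcp)*10,((ori(q)*R0).inv()*Ro.from_matrix(Rt)).as_rotvec()])
        o=least_squares(f,np.clip(s,np.array(lo)+.001,np.array(hi)-.001),bounds=(lo,hi))
        if best is None or o.cost<best[0]-1e-6: best=(o.cost,o.x)
    return best
if __name__=="__main__":
    seeds=[[-.2,.5,1.9,a,b,c] for a in(-.6,.6,2.5) for b in(.4,) for c in(-2,0,1.2)]
    for sg in(1,-1):
        for t in(30,20,15):
            for nm,g in [("b%d"%i,np.array(b)) for i,b in enumerate(go.B)]:
              for up in(0,.07):
                Rt=go.tool(go.YR,np.radians(t),sg); c,q=ik(g+[0,0,up]+.019*Rt[:,0],Rt,seeds); print(sg,t,nm,up,"%.5f"%c,q.round(2))
        for t in(0,-10,-15):
            Rt=go.tool(go.YJ,np.radians(t),sg); c,q=ik(go.jig(.06,0,.05)+.019*Rt[:,0],Rt,seeds); print(sg,t,"jig","%.5f"%c,q.round(2))
        Rt=go.tool(go.YJ,0,sg); c,q=ik(go.jig(-.08,0,.082)+.019*Rt[:,0],Rt,seeds); print(sg,"handle","%.5f"%c,q.round(2))
E
python3 ik.py
```

```text
1 30 b0 0 0.00000 [-0.43  0.66  2.15  2.06  0.28  2.19]
1 30 b0 0.07 0.00030 [-0.43  0.49  2.12  1.41  0.26  2.85]
1 30 b1 0 0.00000 [-0.66  0.67  2.03  1.48  0.35  2.56]
1 30 b1 0.07 0.00107 [-0.67  0.52  2.03  1.21  0.4   2.85]
1 30 b2 0 0.00000 [-0.83  0.71  1.86  1.07  0.47  2.84]
1 30 b2 0.07 0.00338 [-0.86  0.58  1.88  1.06  0.53  2.85]
1 20 b0 0 0.00000 [-0.38  0.63  2.03  0.75  0.23 -2.75]
1 20 b0 0.07 0.00000 [-0.38  0.47  1.99  0.41  0.4  -2.39]
1 20 b1 0 0.00000 [-0.6   0.65  1.93  0.66  0.36 -2.85]
1 20 b1 0.07 0.00000 [-0.6   0.51  1.89  0.46  0.51 -2.63]
1 20 b2 0 0.00010 [-0.77  0.69  1.76  0.52  0.52 -2.85]
1 20 b2 0.07 0.00000 [-0.77  0.57  1.73  0.44  0.65 -2.75]
1 15 b0 0 0.00000 [-0.36  0.62  1.97  0.35  0.33 -2.33]
1 15 b0 0.07 0.00000 [-0.36  0.48  1.93  0.23  0.51 -2.2 ]
1 15 b1 0 0.00000 [-0.57  0.65  1.88  0.38  0.44 -2.56]
1 15 b1 0.07 0.00000 [-0.57  0.52  1.83  0.28  0.6  -2.45]
1 15 b2 0 0.00000 [-0.74  0.7   1.72  0.36  0.58 -2.68]
1 15 b2 0.07 0.00000 [-0.74  0.58  1.68  0.29  0.72 -2.6 ]
1 0 jig 0.00000 [ 0.12  0.82  1.51 -0.    0.81 -1.56]
1 -10 jig 0
[... 709 characters left out ...]
  0.51  1.89  0.46  0.51  0.51]
-1 20 b2 0 0.00000 [-0.77  0.69  1.77  0.56  0.51  0.25]
-1 20 b2 0.07 0.00000 [-0.77  0.57  1.73  0.44  0.65  0.39]
-1 15 b0 0 0.00000 [-0.36  0.62  1.97  0.35  0.33  0.81]
-1 15 b0 0.07 0.00000 [-0.36  0.48  1.93  0.23  0.51  0.94]
-1 15 b1 0 0.00000 [-0.57  0.65  1.88  0.39  0.43  0.58]
-1 15 b1 0.07 0.00000 [-0.57  0.52  1.83  0.28  0.6   0.69]
-1 15 b2 0 0.00000 [-0.74  0.7   1.72  0.36  0.58  0.46]
-1 15 b2 0.07 0.00000 [-0.74  0.58  1.68  0.29  0.72  0.54]
-1 0 jig 0.00000 [0.12 0.82 1.51 0.   0.81 1.58]
-1 -10 jig 0.00000 [0.12 0.87 1.38 0.   1.06 1.58]
-1 -15 jig 0.00000 [0.12 0.9  1.32 0.   1.19 1.58]
-1 handle 0.00000 [0.12 0.65 1.87 0.   0.62 1.59]
```

```bash
cat >> go.py <<'E'
T17=np.radians(17)
RR=tool(YR,T17)
def G(i,up=0): return np.array(B[i])+N*.004+UP*up
E
python3 - <<'E'
from go import *
to(G(0,.07),RR); to(G(0,.0),RR)
E
```

```text
shift [ 1.   -2.82 -0.34] turn [-0.01  1.83 -0.11] mm 75 deg 9
 shift [ 3.51 -2.85 -1.58] turn [-0.01  1.83 -0.11] mm 120 deg 9
```

carry_out --commands '[[[0, -1, -0.1, 0, 0.6, 0, 85], [0, -2, -0.2, 0, 1.2, 0, 85], [0.5, -2.8, -0.3, 0, 1.8, -0.1, 85], [1, -2.82, -0.35, 0, 1.83, -0.1, 85], [1, -2.82, -0.35, 0, 1.83, -0.1, 85]]]'

```text
t: 2.1
tcp_pos: [0.5353, -0.0464, 0.1466]
tool_rot: [-0.023, 0.596, 0.034, 0.802]
force: [-0.5, 0.4, -0.4]
finger_gap: 0.992
```

Run:
```python
from go import *
import cv2
show();to(G(0,.0),RR)
for n in("side","top"):
    cv2.imwrite(f"pics/{n}1.png",cv2.resize(manip.snapshot(n)["image"][100:330,200:460,::-1],None,fx=2.3,fy=2.3,interpolation=cv2.INTER_CUBIC))
```

```text
t2.10 tcp [ 0.5353 -0.0464  0.1466] F [-0.49  0.42 -0.43] M [-0.    0.14 -0.01] gap 84.7 q [-0.37  0.47  1.95  0.28  0.48 -2.26]
 shift [ 2.64 -0.09 -0.71] turn [-0.04 -0.04 -0.03] mm 68 deg 0
```

View pics/side1.png

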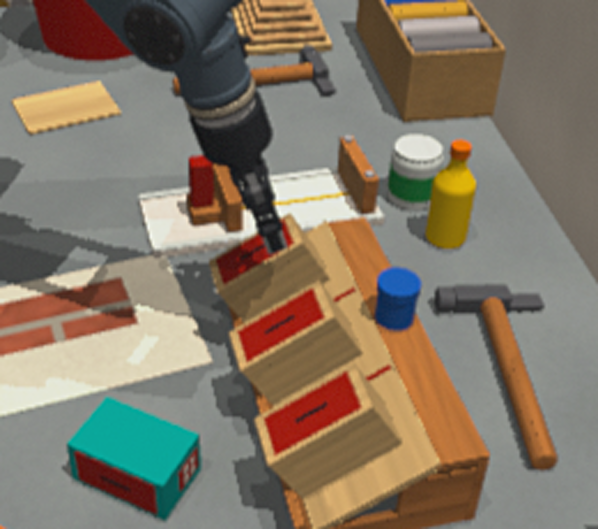

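View pics/top1.png

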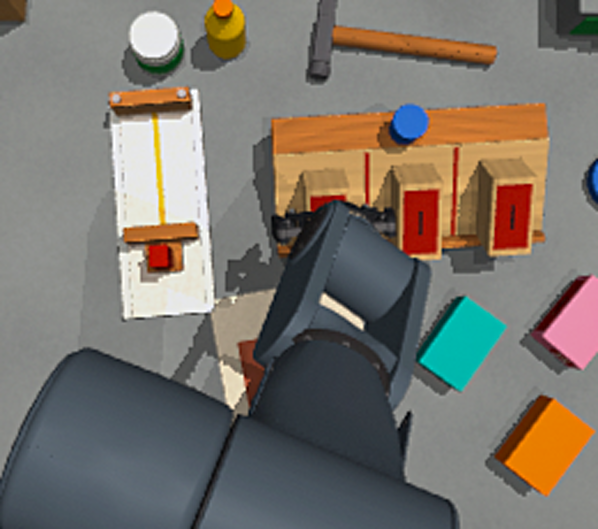

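In the top view the fingers straddle box A, the left one, with tips at about (280,228) and (390,222) in the crop. They clear box B, so I'll go down.

carry_out --commands '[[[0.7, -0.05, -0.2, 0, 0, 0, 85], [1.4, -0.1, -0.4, 0, 0, 0, 85], [2, -0.1, -0.6, 0, 0, 0, 85], [2.4, -0.1, -0.7, 0, 0, 0, 85], [2.65, -0.1, -0.7, 0, 0, 0, 85]]]'

```text
t: 2.7
tcp_pos: [0.5374, -0.0475, 0.0792]
tool_rot: [-0.024, 0.596, 0.035, 0.802]
force: [0.3, -0.0, 0.4]
finger_gap: 0.998
```

Run:
```python
from go import *
show();to(G(0,.0),RR)
```

```text
t2.70 tcp [ 0.5374 -0.0475  0.0792] F [ 0.32 -0.01  0.37] M [ 0.01  0.11 -0.02] gap 85.2 q [-0.37  0.61  1.99  0.44  0.31 -2.43]
 shift [ 0.03 -0.03 -0.01] turn [-0.01 -0.03 -0.03] mm 1 deg 0
```

carry_out --commands '[[[0, 0, 0, 0, 0, 0, 60], [0, 0, 0, 0, 0, 0, 50], [0, 0, 0, 0, 0, 0, 45], [0, 0, 0, 0, 0, 0, 45], [0, 0, 0, 0, 0, 0, 45]]]' --force 40

```text
t: 3.2
tcp_pos: [0.5385, -0.0483, 0.0804]
tool_rot: [-0.024, 0.595, 0.035, 0.803]
force: [-0.7, 5.0, 5.1]
finger_gap: 0.655
```

Run:
```python
from go import *
show();to(G(0,.03),RR)
```

```text
t3.20 tcp [ 0.5385 -0.0483  0.0804] F [-0.69  5.03  5.11] M [0.55 0.14 0.19] gap 55.9 q [-0.37  0.61  1.99  0.44  0.31 -2.43]
 shift [-1.08  0.01  0.29] turn [-0.02 -0.01 -0.02] mm 28 deg 0
```

carry_out --commands '[[[-0.4, 0, 0.12, 0, 0, 0, 45], [-0.8, 0, 0.24, 0, 0, 0, 45], [-1.2, 0, 0.36, 0, 0, 0, 45], [-1.2, 0, 0.36, 0, 0, 0, 45], [-1.2, 0, 0.36, 0, 0, 0, 45]]]'

```text
t: 3.7
tcp_pos: [0.5385, -0.0492, 0.1111]
tool_rot: [-0.024, 0.595, 0.034, 0.803]
force: [-0.3, -0.0, -5.7]
finger_gap: 0.653
```

carry_out --commands '[[[0, 0, 0, 0, 0, 0, 45], [0, 0, 0, 0, 0, 0, 45], [0, 0, 0, 0, 0, 0, 45], [0, 0, 0, 0, 0, 0, 45], [0, 0, 0, 0, 0, 0, 45]]]'

```text
t: 4.2
tcp_pos: [0.5386, -0.0491, 0.111]
tool_rot: [-0.024, 0.595, 0.034, 0.803]
force: [0.3, -0.6, -5.9]
finger_gap: 0.651
```

Run:
```python
from go import *
show();to(G(0,.03),RR)
```

```text
t4.20 tcp [ 0.5386 -0.0491  0.111 ] F [ 0.27 -0.6  -5.94] M [0.02 0.38 0.  ] gap 55.6 q [-0.37  0.54  1.97  0.35  0.39 -2.33]
 shift [ 0.09  0.04 -0.07] turn [-0.03 -0.01 -0.01] mm 3 deg 0
```

Reading −5.9 N puts box A, the left one, at about 0.6 kg, so it is the weighted one. I'll carry it to the jig.

```bash
cat >> go.py <<'E'
RJ=tool(YJ,np.radians(-13))
E
python3 - <<'E'
from go import *
to(G(0,.1),RR); to(jig(.06,0,.17),RJ)
E
```

```text
shift [-2.59  0.04  0.74] turn [-0.03 -0.01 -0.01] mm 67 deg 0
 shift [-0.43  9.07  4.1 ] turn [-0.27  5.99 -0.01] mm 249 deg 30
```

carry_out --commands '[[[-0.9, 0, 0.25, 0, 0, 0, 45], [-1.9, 0.1, 0.55, 0, 0.3, 0, 45], [-2.6, 0.5, 0.9, 0, 1, 0, 45], [-2.8, 1.3, 1.4, 0, 1.8, 0, 45], [-2.8, 2.4, 1.9, -0.1, 2.6, 0, 45]]]'

```text
t: 4.7
tcp_pos: [0.5596, 0.0121, 0.194]
tool_rot: [-0.031, 0.681, 0.032, 0.731]
force: [0.6, 0.3, -6.2]
finger_gap: 0.655
```

Run:
```python
from go import *
show(); to(jig(.06,0,.17),RJ)
```

```text
t4.70 tcp [0.5596 0.0121 0.194 ] F [ 0.56  0.35 -6.19] M [0.02 0.01 0.01] gap 55.9 q [-0.19  0.46  1.69  0.02  0.92 -1.86]
 shift [1.88 6.69 2.67] turn [-0.2   3.4   0.01] mm 186 deg 17
```

carry_out --commands '[[[0.2, 1.4, 0.6, 0, 0.7, 0, 45], [0.5, 2.9, 1.2, -0.1, 1.4, 0, 45], [0.9, 4.3, 1.8, -0.1, 2.2, 0, 45], [1.4, 5.6, 2.3, -0.2, 3, 0, 45], [1.9, 6.7, 2.67, -0.2, 3.4, 0, 45]]]'

```text
t: 5.2
tcp_pos: [0.6146, 0.1883, 0.1482]
tool_rot: [-0.043, 0.781, 0.035, 0.622]
force: [0.6, -1.3, -5.1]
finger_gap: 0.65
```

carry_out --commands '[[[0, 0, 0, 0, 0, 0, 45], [0, 0, 0, 0, 0, 0, 45], [0, 0, 0, 0, 0, 0, 45], [0, 0, 0, 0, 0, 0, 45], [0, 0, 0, 0, 0, 0, 45]]]'

```text
t: 5.7
tcp_pos: [0.6129, 0.1848, 0.1501]
tool_rot: [-0.042, 0.781, 0.034, 0.622]
force: [0.0, 0.3, -5.5]
finger_gap: 0.649
```

Run:
```python
from go import *
import cv2
show(); to(jig(.06,0,.07),RJ)
for n,c in(("side",(120,260,230,430)),("top",(90,270,200,360))):
    im=manip.snapshot(n)["image"][c[0]:c[1],c[2]:c[3],::-1]
    cv2.imwrite(f"pics/{n}2.png",cv2.resize(im,None,fx=3.3,fy=3.3,interpolation=cv2.INTER_CUBIC))
```

```text
t5.70 tcp [0.6129 0.1848 0.1501] F [ 0.04  0.3  -5.54] M [ 0.07 -0.34 -0.05] gap 55.4 q [ 0.12  0.73  1.29  0.    1.35 -1.56]
 shift [ 3.83 -0.01  0.94] turn [ 0.02  0.   -0.01] mm 99 deg 0
```

View pics/side2.png

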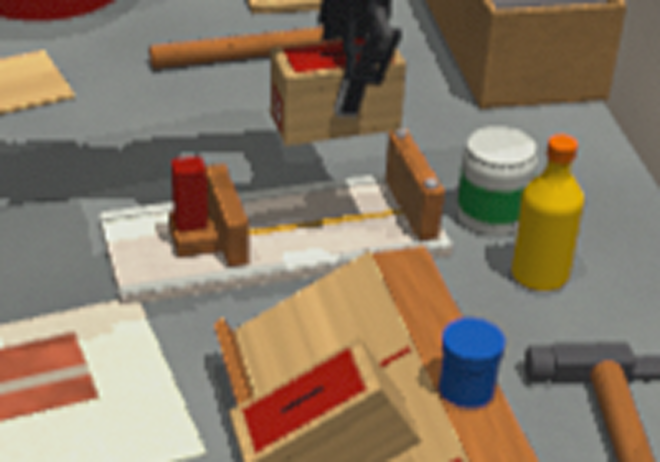

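View pics/top2.png

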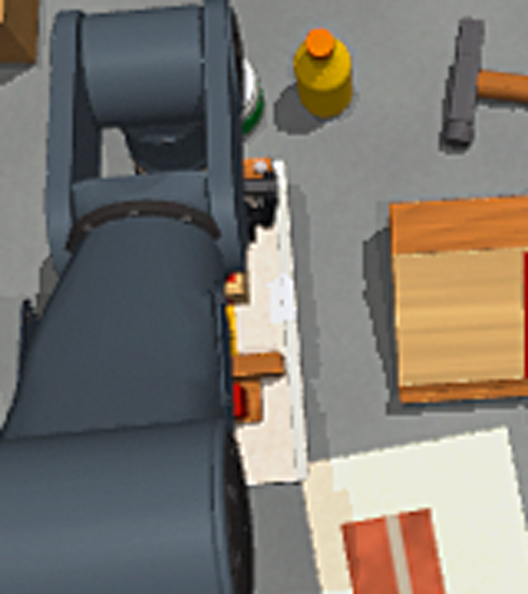

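The side view shows box A held upright above the jig, with its lower edge at crop (285,140)–(402,125). It hangs clear of the fence and the jaw. I'll check the position against the model.

Run:
```python
from go import *
import fit
s,R=show(); c=s["tcp_pos"]-.019*R[:,0]-np.array([0,0,.004])
Rb=rz(YJ)
K=[(-.055,-.028,-.035),(.055,-.028,-.035),(.055,-.028,.035),(-.055,-.028,.035),(-.055,.028,.035),(-.055,.028,-.035)]
for k in K: print(k,((fit.proj("side",[c+Rb@np.array(k)])[0]-[230,120])*3.3).round(0))
print("jig x,y of box centre",(rz(YJ).T@(c-JO)).round(4))
```

```text
t5.80 tcp [0.6129 0.1851 0.15  ] F [ 0.11  0.27 -4.79] M [-0.02 -0.31 -0.04] gap 55.4 q [ 0.12  0.73  1.29  0.    1.35 -1.56]
(-0.055, -0.028, -0.035) [285. 143.]
(0.055, -0.028, -0.035) [400. 128.]
(0.055, -0.028, 0.035) [406.  60.]
(-0.055, -0.028, 0.035) [286.  75.]
(-0.055, 0.028, 0.035) [270.  44.]
(-0.055, 0.028, -0.035) [269. 111.]
jig x,y of box centre [0.0586 0.0004 0.1645]
```

carry_out --commands '[[[0.9, 0, 0.22, 0, 0, 0, 45], [1.8, 0, 0.44, 0, 0, 0, 45], [2.8, 0, 0.68, 0, 0, 0, 45], [3.7, 0, 0.9, 0, 0, 0, 45], [4.1, 0, 1, 0, 0, 0, 45]]]'

```text
t: 6.3
tcp_pos: [0.6126, 0.1856, 0.0418]
tool_rot: [-0.042, 0.783, 0.034, 0.62]
force: [-0.6, -0.4, -5.3]
finger_gap: 0.653
```

Run:
```python
from go import *
show(); to(jig(.06,0,.051),RJ)
```

```text
t6.30 tcp [0.6126 0.1856 0.0418] F [-0.61 -0.44 -5.31] M [ 0.08 -0.26 -0.01] gap 55.7 q [ 0.12  0.87  1.33  0.    1.17 -1.56]
 shift [ 0.35 -0.04  0.15] turn [ 0.03 -0.05 -0.01] mm 9 deg 0
```

carry_out --commands '[[[0.1, 0, 0.03, 0, -0.05, 0, 45], [0.15, 0, 0.04, 0, -0.05, 0, 45], [0.2, 0, 0.05, 0, -0.05, 0, 45], [0.25, 0, 0.06, 0, -0.05, 0, 45], [0.25, 0, 0.06, 0, -0.05, 0, 45]]]'

```text
t: 6.8
tcp_pos: [0.6144, 0.1862, 0.0381]
tool_rot: [-0.042, 0.78, 0.035, 0.623]
force: [-0.6, 0.5, -5.7]
finger_gap: 0.651
```

carry_out --commands '[[[0.02, 0, 0.01, 0, 0, 0, 45], [0.04, 0, 0.01, 0, 0, 0, 45], [0.06, 0, 0.015, 0, 0, 0, 45], [0.08, 0, 0.02, 0, 0, 0, 45], [0.08, 0, 0.02, 0, 0, 0, 45]]]'

```text
t: 7.3
tcp_pos: [0.6139, 0.1862, 0.0351]
tool_rot: [-0.042, 0.78, 0.035, 0.623]
force: [0.1, -0.1, -4.9]
finger_gap: 0.649
```

carry_out --commands '[[[0.03, 0, 0.01, 0, 0, 0, 45], [0.05, 0, 0.01, 0, 0, 0, 45], [0.06, 0, 0.015, 0, 0, 0, 45], [0.06, 0, 0.015, 0, 0, 0, 45], [0.06, 0, 0.015, 0, 0, 0, 45]]]'

```text
t: 7.8
tcp_pos: [0.6143, 0.1862, 0.0342]
tool_rot: [-0.042, 0.78, 0.035, 0.623]
force: [0.1, -0.4, -0.6]
finger_gap: 0.648
```

carry_out --commands '[[[0.03, 0, 0.01, 0, 0, 0, 45], [0.05, 0, 0.01, 0, 0, 0, 45], [0.05, 0, 0.01, 0, 0, 0, 45], [0.05, 0, 0.01, 0, 0, 0, 45], [0.05, 0, 0.01, 0, 0, 0, 45]]]'

```text
t: 8.3
tcp_pos: [0.6143, 0.1862, 0.0341]
tool_rot: [-0.042, 0.78, 0.035, 0.623]
force: [-0.0, -1.3, 5.9]
finger_gap: 0.653
```

Run:
```python
from go import *
show(); to(jig(.06,0,.051),RJ)
```

```text
t8.30 tcp [0.6143 0.1862 0.0341] F [-0.05 -1.31  5.9 ] M [0.05 0.62 0.03] gap 55.7 q [ 0.12  0.88  1.34  0.    1.15 -1.56]
 shift [ 0.06 -0.05  0.01] turn [ 0.03  0.04 -0.01] mm 2 deg 0
```

Firm contact with the bed, so I'll let go.

carry_out --commands '[[[0, 0, 0, 0, 0, 0, 58], [0, 0, 0, 0, 0, 0, 62], [0, 0, 0, 0, 0, 0, 70], [0, 0, 0, 0, 0, 0, 85], [0, 0, 0, 0, 0, 0, 85]]]'

```text
t: 8.8
tcp_pos: [0.614, 0.1862, 0.0323]
tool_rot: [-0.042, 0.78, 0.035, 0.623]
force: [-0.5, 0.3, 0.0]
finger_gap: 0.994
```

Run:
```python
from go import *
show(); to(jig(.06,0,.17),tool(YJ,0))
```

```text
t8.80 tcp [0.614  0.1862 0.0323] F [-0.49  0.35  0.02] M [ 0.01 -0.14  0.01] gap 84.9 q [ 0.12  0.88  1.34  0.    1.15 -1.56]
 shift [-4.67 -0.05 -0.88] turn [ 0.03 -2.56 -0.01] mm 119 deg 13
```

carry_out --commands '[[[-0.8, 0, -0.2, 0, 0, 0, 85], [-2.2, 0, -0.53, 0, 0, 0, 85], [-3.8, 0, -0.9, 0, 0, 0, 85], [-4.3, 0, -0.9, 0, -1.3, 0, 85], [-4.67, 0, -0.88, 0, -2.56, 0, 85]]]'

```text
t: 9.3
tcp_pos: [0.6207, 0.1867, 0.1535]
tool_rot: [-0.038, 0.703, 0.039, 0.709]
force: [-0.7, -0.1, -0.5]
finger_gap: 0.991
```

Run:
```python
from go import *
show(); to(jig(-.0824,0,.16),tool(YJ,0))
```

```text
t9.30 tcp [0.6207 0.1867 0.1535] F [-0.72 -0.15 -0.47] M [-0.08 -0.01 -0.07] gap 84.6 q [ 0.12  0.64  1.45  0.    1.04 -1.56]
 shift [ 0.45 -0.03 -5.79] turn [ 0.03  0.1  -0.01] mm 145 deg 1
```

carry_out --commands '[[[0, 0, -1.6, 0, 0, 0, 70], [0, 0, -3.2, 0, 0, 0, 60], [0.2, 0, -4.7, 0, 0.1, 0, 60], [0.4, 0, -5.8, 0, 0.1, 0, 60], [0.4, 0, -5.8, 0, 0.1, 0, 60]]]'

```text
t: 9.8
tcp_pos: [0.4682, 0.1703, 0.1404]
tool_rot: [-0.039, 0.712, 0.039, 0.7]
force: [-0.1, 0.5, 0.7]
finger_gap: 0.702
```

Run:
```python
from go import *
import cv2,pickle
show(); to(jig(-.0824,0,.084),tool(YJ,0))
for n,c in(("side",(140,230,240,380)),("top",(110,250,220,340))):
    S=manip.snapshot(n)["image"]; im=S[c[0]:c[1],c[2]:c[3],::-1]
    cv2.imwrite(f"pics/{n}3.png",cv2.resize(im,None,fx=4.2 if n=="top" else 5,fy=4.2 if n=="top" else 5,interpolation=cv2.INTER_CUBIC))
```

```text
t9.80 tcp [0.4682 0.1703 0.1404] F [-0.08  0.52  0.68] M [0.06 0.03 0.01] gap 59.9 q [ 0.12  0.5   1.82  0.    0.83 -1.56]
 shift [ 3.01 -0.05  0.4 ] turn [ 0.04 -0.19 -0.01] mm 76 deg 1
```

View pics/side3.png

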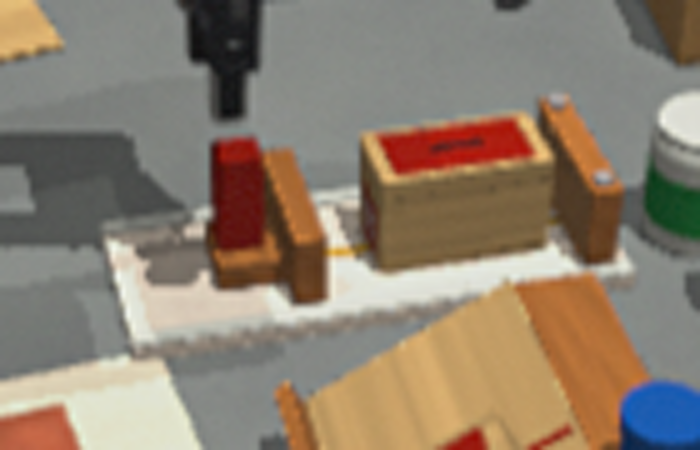

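View pics/top3.png

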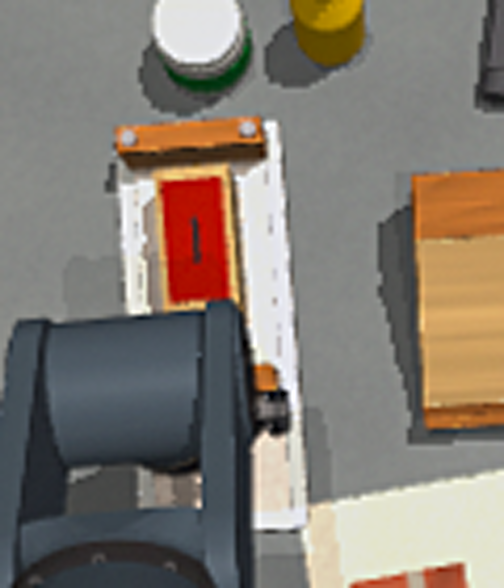

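The box stands upright on the bed, with its slot at top-crop (196,240). The fingers are over the handle at side-crop (228,105). I'll check the centring.

Run:
```python
from go import *
import fit
from scipy.optimize import least_squares
def un(n,px,z): 
    o=least_squares(lambda p:fit.proj(n,[[p[0],p[1],z]])[0]-px,[.6,.18]).x; return np.r_[o,z]
for nm,p in dict(slot=(196,240),c1=(157,178),c2=(228,168)).items():
    w=un("top",fit.un(p,4.2,(220,110)),.082); print(nm,(rz(YJ).T@(w-JO)).round(4))
```

```text
slot [ 0.0559 -0.0006  0.082 ]
c1 [0.105  0.0247 0.082 ]
c2 [ 0.1079 -0.0285  0.082 ]
```

carry_out --commands '[[[0, 0, 0.4, 0, -0.2, 0, 60], [0.5, -0.05, 0.4, 0, -0.2, 0, 60], [1.4, -0.05, 0.4, 0, -0.2, 0, 60], [2.3, -0.05, 0.4, 0, -0.2, 0, 60], [2.9, -0.05, 0.4, 0, -0.2, 0, 60]]]' --force 60

```text
t: 10.4
tcp_pos: [0.486, 0.1706, 0.0673]
tool_rot: [-0.038, 0.702, 0.039, 0.71]
force: [-0.5, -0.5, -0.3]
finger_gap: 0.702
```

Run:
```python
from go import *
show(); to(jig(-.0824,0,.084),tool(YJ,0))
```

```text
t10.40 tcp [0.486  0.1706 0.0673] F [-0.5  -0.48 -0.3 ] M [ 0.04 -0.01 -0.07] gap 59.9 q [ 0.12  0.64  1.85  0.    0.64 -1.56]
 shift [ 0.09  0.02 -0.36] turn [ 0.03  0.12 -0.01] mm 9 deg 1
```

carry_out --commands '[[[0.08, 0, -0.36, 0, 0.1, 0, 60], [0.08, 0, -0.36, 0, 0.1, 0, 60], [0.08, 0, -0.36, 0, 0.1, 0, 60], [0.08, 0, -0.36, 0, 0.1, 0, 45], [0.08, 0, -0.36, 0, 0.1, 0, 35]]]'

```text
t: 10.9
tcp_pos: [0.4757, 0.1697, 0.0673]
tool_rot: [-0.038, 0.705, 0.039, 0.707]
force: [0.3, 0.4, -0.4]
finger_gap: 0.413
```

carry_out --commands '[[[0, 0, 0, 0, 0, 0, 15], [0, 0, 0, 0, 0, 0, 15], [0, 0, 0, 0, 0, 0, 15], [0, 0, 0, 0, 0, 0, 15], [0, 0, 0, 0, 0, 0, 15]]]'

```text
t: 11.4
tcp_pos: [0.4752, 0.1727, 0.0679]
tool_rot: [-0.035, 0.705, 0.039, 0.707]
force: [-2.1, 14.6, 6.6]
finger_gap: 0.296
```

Run:
```python
from go import *
show(); to(jig(-.0824,0,.084),tool(YJ,0)); to(jig(-.095+.065,0,.084),tool(YJ,0),"0.065")
```

```text
t11.40 tcp [0.4752 0.1727 0.0679] F [-2.08 14.56  6.64] M [ 1.74  0.35 -0.36] gap 25.3 q [ 0.12  0.64  1.86  0.01  0.64 -1.56]
 shift [ 0.11 -0.11  0.06] turn [-0.01  0.03 -0.07] mm 4 deg 0
0.065 shift [ 0.12 -0.11  2.16] turn [-0.01  0.03 -0.07] mm 54 deg 0
```

carry_out --commands '[[[0, 0.12, 0, 0, 0, 0, 15], [0, 0.12, 0.3, 0, 0, 0, 15], [0, 0.12, 0.6, 0, 0, 0, 15], [0, 0.12, 0.9, 0, 0, 0, 15], [0, 0.12, 1.2, 0, 0, 0, 15]]]'

```text
t: 11.9
tcp_pos: [0.5041, 0.1758, 0.0679]
tool_rot: [-0.037, 0.706, 0.038, 0.706]
force: [-3.4, -2.1, 8.4]
finger_gap: 0.296
```

Run:
```python
from go import *
s,R=show(); print("F jig",(rz(YJ).T@s["force"]).round(1),"joint",(rz(YJ).T@(s["tcp_pos"]-JO)).round(4)[:2]+[.095,0]); to(jig(-.095+.065,0,.084),tool(YJ,0),"0.065")
```

```text
t11.90 tcp [0.5041 0.1758 0.0679] F [-3.37 -2.05  8.43] M [ 0.01  0.28 -0.47] gap 25.3 q [ 0.13  0.66  1.79  0.    0.69 -1.55]
F jig [-3.6 -1.7  8.4] joint [0.0402 0.0028]
0.065 shift [ 0.11 -0.11  0.99] turn [ 0.   -0.   -0.02] mm 25 deg 0
```

carry_out --commands '[[[-0.04, 0, 0.15, 0, 0, 0, 15], [-0.04, 0, 0.3, 0, 0, 0, 15], [-0.04, 0, 0.45, 0, 0, 0, 15], [-0.04, 0, 0.6, 0, 0, 0, 15], [-0.04, 0, 0.6, 0, 0, 0, 15]]]'

```text
t: 12.4
tcp_pos: [0.5177, 0.1772, 0.0679]
tool_rot: [-0.038, 0.707, 0.039, 0.705]
force: [-6.1, -2.2, 7.6]
finger_gap: 0.298
```

```bash
cat > j.py <<'E'
from go import *
s,R=show(); print("F jig",(rz(YJ).T@s["force"]).round(1),"joint",(rz(YJ).T@(s["tcp_pos"]-JO)).round(4)[:2]+[.095,0])
E
python3 j.py
```

```text
t12.40 tcp [0.5177 0.1772 0.0679] F [-6.14 -2.17  7.56] M [-0.12  0.43 -0.67] gap 25.4 q [ 0.12  0.67  1.75  0.    0.72 -1.56]
F jig [-6.3 -1.5  7.6] joint [0.0539 0.0027]
```

Force along the jig has gone from −3.6 to −6.3 N, so the jaw is dragging the box. Continuing slowly.

carry_out --commands '[[[-0.03, 0, 0.08, 0, 0, 0, 15], [-0.03, 0, 0.16, 0, 0, 0, 15], [-0.03, 0, 0.24, 0, 0, 0, 15], [-0.03, 0, 0.32, 0, 0, 0, 15], [-0.03, 0, 0.36, 0, 0, 0, 15]]]'

```text
t: 12.9
tcp_pos: [0.5262, 0.1781, 0.0679]
tool_rot: [-0.038, 0.708, 0.039, 0.705]
force: [-4.7, -1.9, 3.6]
finger_gap: 0.297
```

```bash
python3 j.py
```

```text
t12.90 tcp [0.5262 0.1781 0.0679] F [-4.67 -1.9   3.62] M [-0.09  0.42 -0.68] gap 25.3 q [ 0.12  0.68  1.73  0.    0.74 -1.56]
F jig [-4.8 -1.4  3.6] joint [0.0624 0.0027]
```

carry_out --commands '[[[0, 0, 0.05, 0, 0, 0, 15], [0, 0, 0.1, 0, 0, 0, 15], [0, 0, 0.15, 0, 0, 0, 15], [0, 0, 0.2, 0, 0, 0, 15], [0, 0, 0.2, 0, 0, 0, 15]]]'

```text
t: 13.4
tcp_pos: [0.5314, 0.1786, 0.0679]
tool_rot: [-0.038, 0.707, 0.039, 0.705]
force: [-4.3, -2.3, 2.4]
finger_gap: 0.297
```

```bash
python3 j.py
```

```text
t13.40 tcp [0.5314 0.1786 0.0679] F [-4.29 -2.28  2.35] M [-0.07  0.29 -0.6 ] gap 25.3 q [ 0.12  0.68  1.72  0.    0.74 -1.56]
F jig [-4.5 -1.8  2.4] joint [0.0676 0.0027]
```

carry_out --commands '[[[0, 0, 0.03, 0, 0, 0, 15], [0, 0, 0.06, 0, 0, 0, 15], [0, 0, 0.08, 0, 0, 0, 15], [0, 0, 0.08, 0, 0, 0, 15], [0, 0, 0.08, 0, 0, 0, 15]]]'

```text
t: 13.9
tcp_pos: [0.5315, 0.1786, 0.0679]
tool_rot: [-0.038, 0.709, 0.039, 0.703]
force: [-8.6, -3.4, 5.6]
finger_gap: 0.294
```

```bash
python3 j.py
```

```text
t13.90 tcp [0.5315 0.1786 0.0679] F [-8.57 -3.39  5.56] M [-0.23  0.62 -0.58] gap 25.1 q [ 0.12  0.68  1.72  0.    0.75 -1.56]
F jig [-8.9 -2.5  5.6] joint [0.0677 0.0027]
```

carry_out --commands '[[[0, 0, 0.03, 0, 0, 0, 15], [0, 0, 0.06, 0, 0, 0, 15], [0, 0, 0.06, 0, 0, 0, 15], [0, 0, 0.06, 0, 0, 0, 15], [0, 0, 0.06, 0, 0, 0, 15]]]'

```text
t: 14.4
tcp_pos: [0.5314, 0.1786, 0.0679]
tool_rot: [-0.039, 0.71, 0.039, 0.702]
force: [-10.8, -2.5, 7.2]
finger_gap: 0.295
```

```bash
python3 j.py
```

```text
t14.40 tcp [0.5314 0.1786 0.0679] F [-10.79  -2.48   7.17] M [-0.29  1.   -0.5 ] gap 25.2 q [ 0.12  0.68  1.71  0.    0.75 -1.56]
F jig [-11.   -1.3   7.2] joint [0.0677 0.0026]
```

carry_out --commands '[[[0, 0, 0.05, 0, 0, 0, 15], [0, 0, 0.1, 0, 0, 0, 15], [0, 0, 0.1, 0, 0, 0, 15], [0, 0, 0.1, 0, 0, 0, 15], [0, 0, 0.1, 0, 0, 0, 15]]]'

```text
t: 14.9
tcp_pos: [0.5314, 0.1786, 0.0678]
tool_rot: [-0.039, 0.712, 0.039, 0.7]
force: [-13.5, -4.8, 12.4]
finger_gap: 0.298
```

```bash
python3 j.py
```

```text
t14.90 tcp [0.5314 0.1786 0.0678] F [-13.53  -4.79  12.4 ] M [-0.47  1.62 -0.37] gap 25.4 q [ 0.12  0.69  1.71  0.    0.76 -1.56]
F jig [-14.   -3.3  12.4] joint [0.0676 0.0026]
```

carry_out --commands '[[[-0.04, 0, 0.08, 0, -0.05, 0, 15], [-0.08, 0, 0.16, 0, -0.1, 0, 15], [-0.08, 0, 0.2, 0, -0.1, 0, 15], [-0.08, 0, 0.2, 0, -0.1, 0, 15], [-0.08, 0, 0.2, 0, -0.1, 0, 15]]]'

```text
t: 15.4
tcp_pos: [0.5314, 0.1786, 0.0679]
tool_rot: [-0.04, 0.712, 0.039, 0.699]
force: [-18.8, -4.5, 6.4]
finger_gap: 0.29
```

```bash
python3 j.py
python3 - <<'E'
from go import *
import cv2
im=manip.snapshot("side")["image"][140:230,240:380,::-1]
cv2.imwrite("pics/side4.png",cv2.resize(im,None,fx=5,fy=5,interpolation=cv2.INTER_CUBIC))
E
```

```text
t15.40 tcp [0.5314 0.1786 0.0679] F [-18.81  -4.45   6.39] M [-0.54  2.21 -0.38] gap 24.8 q [ 0.12  0.69  1.71  0.    0.77 -1.56]
F jig [-19.2  -2.4   6.4] joint [0.0676 0.0026]
```

View pics/side4.png

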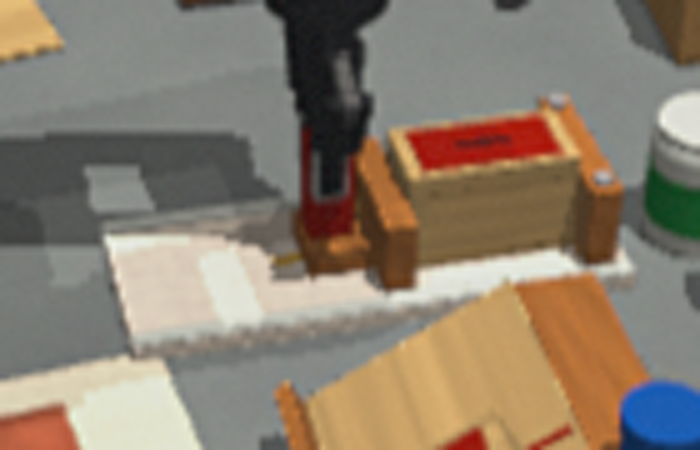

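The box sits tight between the jaw at (395,215) and the fence at (600,190), with about 19 N on it. One more small step, then I'll let go.

carry_out --commands '[[[-0.02, 0, 0.1, 0, -0.05, 0, 15], [-0.03, 0, 0.2, 0, -0.1, 0, 15], [-0.03, 0, 0.2, 0, -0.1, 0, 15], [-0.03, 0, 0.2, 0, -0.1, 0, 15], [-0.03, 0, 0.2, 0, -0.1, 0, 15]]]'

```text
t: 15.95
tcp_pos: [0.5314, 0.1786, 0.0679]
tool_rot: [-0.04, 0.713, 0.039, 0.699]
force: [-24.9, -7.1, 10.5]
finger_gap: 0.296
```

```bash
python3 j.py
```

```text
t15.95 tcp [0.5314 0.1786 0.0679] F [-24.92  -7.12  10.47] M [-0.81  3.26 -0.57] gap 25.3 q [ 0.12  0.69  1.71  0.    0.77 -1.56]
F jig [-25.5  -4.4  10.5] joint [0.0676 0.0026]
```

carry_out --commands '[[[0, 0, -0.12, 0, 0, 0, 15], [0.02, 0, -0.24, 0, 0.05, 0, 15], [0.03, 0, -0.36, 0, 0.1, 0, 15], [0.03, 0, -0.4, 0, 0.1, 0, 15], [0.03, 0, -0.4, 0, 0.1, 0, 15]]]'

```text
t: 16.45
tcp_pos: [0.5316, 0.1786, 0.0679]
tool_rot: [-0.039, 0.709, 0.039, 0.703]
force: [-8.8, -3.2, -1.4]
finger_gap: 0.293
```

```bash
python3 j.py
```

```text
t16.45 tcp [0.5316 0.1786 0.0679] F [-8.82 -3.18 -1.39] M [-0.43  1.77 -0.51] gap 25.0 q [ 0.12  0.68  1.72  0.    0.75 -1.56]
F jig [-9.1 -2.2 -1.4] joint [0.0678 0.0026]
```

carry_out --commands '[[[0, 0, -0.06, 0, 0, 0, 15], [0, 0, -0.06, 0, 0, 0, 35], [0, 0, -0.06, 0, 0, 0, 50], [0, 0, -0.06, 0, 0, 0, 60], [0, 0, -0.06, 0, 0, 0, 60]]]'

```text
t: 16.95
tcp_pos: [0.5388, 0.1797, 0.0706]
tool_rot: [-0.038, 0.702, 0.04, 0.71]
force: [-1.3, 0.7, 0.9]
finger_gap: 0.702
```

```bash
python3 j.py
```

```text
t16.95 tcp [0.5388 0.1797 0.0706] F [-1.35  0.73  0.9 ] M [ 0.03 -0.03 -0.03] gap 60.0 q [ 0.12  0.68  1.71  0.    0.74 -1.56]
F jig [-1.3  0.9  0.9] joint [0.0751 0.0029]
```

carry_out --commands '[[[-0.6, 0, 0, 0, 0, 0, 60], [-1.6, 0, 0, 0, 0, 0, 60], [-3, 0, 0, 0, 0, 0, 60], [-4.4, 0, 0, 0, 0, 0, 60], [-5, 0, 0, 0, 0, 0, 60]]]'

```text
t: 17.45
tcp_pos: [0.5388, 0.1796, 0.199]
tool_rot: [-0.038, 0.7, 0.04, 0.712]
force: [0.4, 0.1, 0.0]
finger_gap: 0.705
```

carry_out --commands '[[[0, 1.6, 0, 0, 0, 0, 60], [0, 3.2, 0, 0, 0, 0, 60], [0, 4.8, 0, 0, 0, 0, 60], [0, 6.4, 0, 0, 0, 0, 60], [0, 6.8, 0, 0, 0, 0, 60]]]'

```text
t: 17.95
tcp_pos: [0.5176, 0.3522, 0.1959]
tool_rot: [-0.039, 0.702, 0.041, 0.71]
force: [-0.8, 0.2, 0.7]
finger_gap: 0.704
```

carry_out --commands '[[[0, 0.6, -0.4, 0, 0, 0, 60], [0, 1, -0.8, 0, 0, 0, 60], [0, 1, -0.8, 0, 0, 0, 60], [0, 1, -0.8, 0, 0, 0, 60], [0, 1, -0.8, 0, 0, 0, 60]]]'

```text
t: 18.45
tcp_pos: [0.4958, 0.3699, 0.1953]
tool_rot: [-0.038, 0.703, 0.039, 0.709]
force: [-0.2, 0.2, -0.8]
finger_gap: 0.703
```

Run:
```python
from go import *
import cv2
show()
for n,c in(("side",(140,340,240,440)),("top",(100,250,220,460))):
    S=manip.snapshot(n)["image"]; im=S[c[0]:c[1],c[2]:c[3],::-1]
    cv2.imwrite(f"pics/{n}5.png",cv2.resize(im,None,fx=3,fy=3,interpolation=cv2.INTER_CUBIC))
```

```text
t18.45 tcp [0.4958 0.3699 0.1953] F [-0.25  0.17 -0.84] M [-0.09 -0.03  0.03] gap 60.1 q [ 0.46  0.56  1.49 -0.    1.08 -1.22]
```

View pics/side5.png

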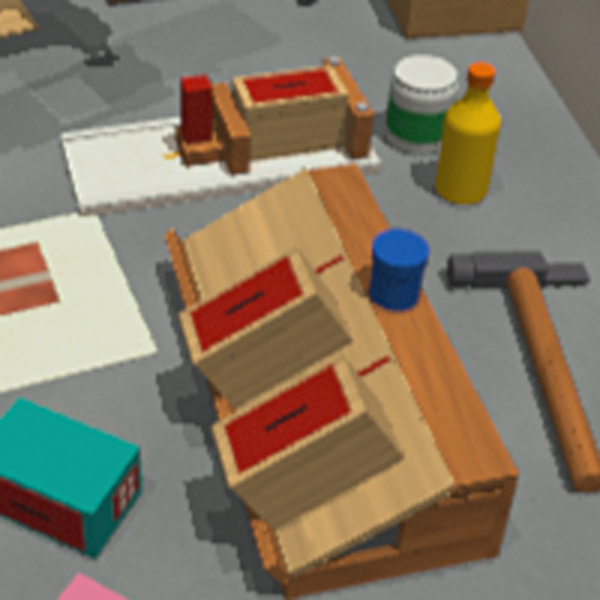

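View pics/top5.png

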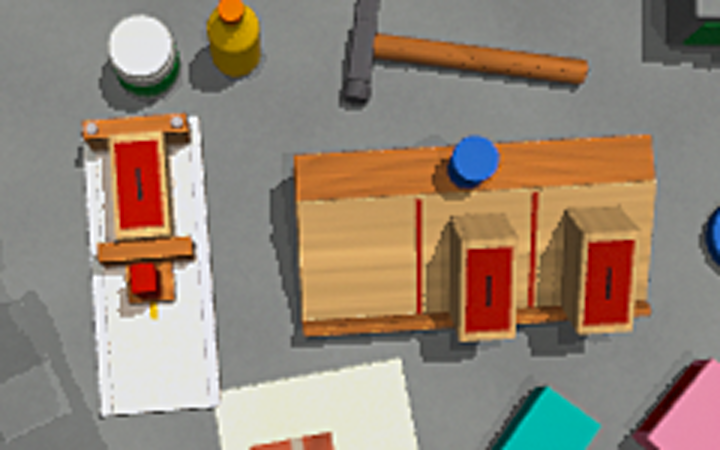

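Both views show box A nipped squarely on the middle of the bed, red top up. The other two boxes and the bystanders haven't moved, and the arm is clear. Handing in.

```bash
python3 -c "
from station import manip
print(manip.sign_off())"
```

```text
the job is handed in; nothing more can be done
None
```

The weighted box is nipped in the jig, and the job was handed in at about 18.5 s of the 72 s allowed.

- **Finding the box:** I lifted the left-hand box (rack y +120) first. It read about 5.9 N, roughly 0.6 kg, which is within the weighted range. I never touched the other two.
- **Placing it:** I set it upright on the yellow line, felt it touch the bed, and let go. A picture then put its centre about 1 mm off the middle.
- **Closing the jaw:** I slid the jaw by its handle. Drag was 4–6 N, then it stopped dead at a measured travel of about 0.068. That is about 2 mm short of the nominal 0.070, which fits the calibration error. I pressed up to about 25 N, eased off and let go.
- **Off plan:** closing on the handle put about 15 N sideways on it, because my position was about 3 mm off. I relieved that before sliding.
- **Last checks:** the final side and top pictures show the box square between jaw and fence, red top up. The two light boxes are in their bays, everything else in view is where it was, and the gripper is clear with no load on it.

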